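Park the keycard and snap the retaining cap on

ROBOT

A 7-joint arm with a two-finger parallel gripper is mounted at the origin on the work surface. World frame = base frame: x ahead of the robot, y to its left, z up, the work surface at z = 0. Lengths are in m, angles in rad, forces in N, time in s.
With the tool pointing down it reaches from about 0.4 to 0.85 m from the base axis. Payload 10.4 kg.
Tool frame: the origin (TCP) lies at the centre of the arm's flange, where the gripper is bolted on; the fingertips stand 182 mm ahead of it and the grasp point (between the pads) lies r.grasp_offset ahead of it (r.grasp_offset is the distance from the TCP to the grasp point, in m); z points along the fingers, y is the line along which they close (so a half turn about z gives the same grasp; the last joint's range is limited). The gripper opens to 87 mm and grips with 3 to 60 N. Pads are 19 mm wide; open, the fingers measure 117 mm over their backs; the gripper's body (75 mm by 190 mm) begins 51 mm behind the grasp point.
Start: joints at [1.256, 0.332, -0.065, 1.46, 0.022, 1.35, -0.088], TCP at [0.18, -0.599, 0.405] pointing down, gripper open.
Joint ranges: [-2.6, 2.6], [-0.5, 2.12], [-1.47, 1.34], [0.16, 2.42], [-1.27, 4.41], [0.06, 2.06], [-2.6, 2.6]. Speed limits (rad/s): [2.22, 2.22, 2.79, 2.79, 3.14, 3.14, 3.14].

INTERFACE

Orientations are given as a unit quaternion [x, y, z, w].
In Python, from bench import status, vision, job, spotter, r gives the robot as it stands. The module is installed in compiled form; this text tells all that it offers.
- The arm moves only by the tool play_rows, never from a script. Its argument "series" is a list of rows, each a list of 6 numbers: the shift along the tool's x, y, z each as a share of 150 mm, from -1 to 1, then the turn, a rotation vector about the tool's x, y, z each as a share of 30 degrees, from -1 to 1. In form: [[x, y, z, ax, ay, az], ...]. A call has 1 to 5 rows; each row is the pose to reach, as a shift and turn from the pose commanded when the call began, along the tool's axes at that moment; what a row does not reach only later rows make up. A row lasts 1/10 s, in which the tool goes at most 50 mm and 8.59 degrees, less where a joint would pass 70% of its speed; a pose out of reach is approached as far as the arm can. A call with a number of a shift or a turn outside -1 to 1 is refused whole. A call with a gripper value outside its range is refused whole. "fingers" is the opening, from -1 (shut) to 1 (fully open), set as the call begins (left out, the last holds). The fingers move at their own pace and stop on an object; "squeeze" is the grip in N (left out, the last holds). Time passes only in rows, so rows that repeat a pose let the fingers close. It gives the time, the measured TCP pose, the force, the opening and the grip force at its end, in the units of the state.
- status.read_state(): the state, without advancing time (a new reading comes with each control period).
- vision.camera(name): name is "scene" or "top"; returns the picture (480x640x3 uint8, blue, green, red); there is no depth.
- vision.calibration(name): a dict with "fx", "fy", "cx", "cy" (pixels), "D" ([k1, k2, p1, p2, k3] as OpenCV has them; the pictures are not rectified), "rvec" (rotation vector, rad) and "tvec" (3), from world to camera coordinates, as OpenCV has them. Camera axes: x right, y down, z forward; pixel columns grow to the right and rows downward; lengths in m; the calibration is good to about 2 mm. A picture is of the moment at which its call begins. calibration takes no time and is no camera call.
- job.close_job(): hands the job in; it is judged then, once.
Trained networks look in the newest picture that a camera, given by its name, has taken for a name from the list of things; names that differ only in an ending like _2 or _b are one class to them, and where a whole thing is asked for, a point or a joint stands for the part that bears it (a point fixed in the world has none). Each returns a list of dicts, best first, with "conf" (0 to 1); they miss things now and then, are a little off and sometimes report something else, mostly with a low value. They report only what shows in the picture. A call takes as long as a camera call.
- spotter.boxes_of(camera, name): "point" ([x, y, z] in m, in world coordinates, good to about 4 mm: the middle of the surface that is visible of it).
- spotter.regions_of(camera, name): "pixels" (480x640 bool, what is visible of it).
The state is a dict: "time": time; "joint_positions": joint angles; "joint_vel": joint speeds; "joint_torque": joint torques, N m; "ee_pos": TCP position; "eef_rot": TCP orientation; "ft_force": force on the tool from outside, world axes, zero at the start; "torque": the same for the moment, N m; "width": finger opening in m; "grip_force": force on a finger pad.
Only numpy, scipy, OpenCV 4.12 (cv2) and the standard library are available. Lean on these libraries where they do the work, as an engineer would, in place of code of your own. Each camera call takes 0.05 s, during which the arm holds its last target. There are 200 camera calls.

TASK

Check-out chore: take the hard plastic keycard holder out of its low wooden rest, slide it upright, neck up, all the way home into the tight slot of the tall wooden dock and let go of it; only then fit the round snap cap, knob up, over the steel stud beside the slot and press it through the click until its flange sits flush on the dock. Finish while still holding the cap: the program ends with the gripper pressing it firmly down, not letting go. Leave the mug, the glass dish, the tin and the peg board stand alone.

Things in the scene. Friction and masses are not known exactly. Their poses are not given: they have to be found in the camera images.
- keycard: Rigid grey plastic keycard holder, a flat slab standing upright in the rest, 60 g. Origin: middle of its lower edge; z up, y along its width, x through its thickness. Body 56 mm wide (y), 8 mm thick (x), shoulders at z = 60 mm; above them a neck 26 mm wide, 8 mm thick, from z = 60 to 86: grip it there, across the 8 mm, from above. Same either way round.
- rest: Low wooden rest, fixed, 60 (x) by 100 (y) by 30 mm high, with a groove along its y axis, 10 mm wide and 58 mm long, floor 8 mm above the table, in which the keycard holder stands at the start (22 mm deep). Origin: centre of the underside.
- dock: Wooden dock, fixed, 56 (x) by 120 (y) by 68 mm high. Origin: centre of the underside. The slot runs along its y axis, centre at y = -20 mm; the steel stud stands at y = +23 mm on the top face. When the keycard holder is home its lower edge is 6 mm above the table and its shoulders are 2 mm below the dock's top.
- slot (a point): Centre of the slot's mouth, on the dock's top face (68 mm up); axes as the dock. Slot 9.6 mm wide (x) and 57.6 mm long (y), 62 mm deep, mouth bevelled 3 mm all round.
- stud (a point): Foot of the stud's axis, on the dock's top face (68 mm up); axes as the dock. Steel stud 14 mm in diameter, 18.5 mm tall, tapering to 8 mm over the last 3 mm. The seated cap's origin lies here. It stops hard at 0 mm, flush.
- catches (a point): Point on the stud's axis 8 mm above its foot, where two sprung catches on its +x and -x sides bulge to 22 mm across; above they slope in to meet the stud at 13 mm. The cap meets them with its underside 11 mm above the dock's top; the push peaks at 6 to 15 N at 8 mm, drops, and the catches spring out (click) at 4 mm, drawing the cap to about 2 mm; press on to flush.
- cap: Round grey snap cap, 30 g, on the table on its flange, knob up, open below. Origin: centre of the underside; z up its axis. Flange 40 mm across, 4 mm thick, lip hole 17 mm; knob 30 mm across, up to z = 36 mm: grip it from above. Cavity over the lip 25 mm wide, up to z = 21. Any turn fits. Seated, the flange overlaps the holder's shoulder by 5 mm: it goes home only if the holder is home.
- mug: Bystander, loose: stoneware mug 80 mm in diameter, 90 mm high, handle on its +y side. Origin: centre of the underside.
- dish: Bystander, loose: small glass dish 90 mm in diameter, 28 mm high. Origin: centre of the underside.
- tin: Bystander, loose: chrome tin standing up, 38 by 16 mm, 54 mm high. Origin: centre of the underside.
- pegboard: Bystander, fixed: mini peg board stand, base 110 (x) by 220 (y) mm, panel 200 mm wide with its top 218 mm above the table, reading glasses on a hook. Origin: centre of the underside.

How it is judged:
On the way, in this order (a step that is already met when the one before it is completed fails the run):
1. the keycard holder is home in the slot (lower edge within 2 mm of the slot floor, upright, centred) and let go, the cap not yet on (z of keycard in the frame of dock below 0.008 m and horizontal distance between keycard and slot below 0.003 m and angle between the z axis of keycard and the z axis of dock, either way round below 0.08 rad and angle between keycard's own z axis and vertical below 0.3 rad and contact force between the fingers and keycard below 0.1 N and distance between cap and stud above 0.03 m), for 0.2 s.
2. the cap is through the click and flush on the dock (z of cap in the frame of stud below 0.0015 m and horizontal distance between cap and stud below 0.003 m and angle between cap's own z axis and vertical below 0.08 rad), for 0.2 s.
At the end, for the whole second after the job is handed in: Keycard holder upright in the slot, lower edge within 2 mm of its floor and 3 mm of its centre, not touched by the fingers; cap upright and flush on the dock (within 1.5 mm, 3 mm off the stud axis at most), touched by the fingers and pressed on the dock with over 3 N (all of step 2 and z of keycard in the frame of dock below 0.008 m and horizontal distance between keycard and slot below 0.003 m and angle between keycard's own z axis and vertical below 0.08 rad and contact force between the fingers and keycard below 0.1 N and contact force between the fingers and cap above 1 N and contact force between cap and dock above 3 N and linear speed of cap below 0.02 m/s); the arm keeps its last pose, push and grip.
It fails at once if the mug, the glass dish or the tin is pushed away or tipped (distance of any of mug, dish, tin from where it was at the start of the episode above 0.02 m or angle between any of tin, mug's own z axis and vertical above 0.5 rad).
It fails at once if the arm strikes the peg board stand (contact force between the arm and pegboard above 2 N).
It also fails if it takes over 69 s, if anything falls off the work surface, if the arm or the gripper's body presses on something with over 40 N, if the wrist force passes 120 N, or if a joint passes its speed limit or range.

## Working session

There is one attempt and no reset: what is moved stays moved. The work goes in short steps, Python scripts to look and compute and a tool call to move; the robot and the scene stay as the last step left them, time stands still between calls to the robot, and variables do not carry over. Pictures are saved under pics/ and viewed, at most 10 in all, crops included, and the job is handed in when it is done.

Besides the shell and the picture viewer there is one more tool, called after "Request:" as a command line: name --pt "numbers of a row" for each row, then --argument value for the rest. play_rows: Moves the arm, as the interface text tells. Shift numbers are shares of 150 mm and turn numbers shares of 30 degrees, none past 1 either way. Its arguments: {"type":"object","properties":{"series":{"type":"array","items":{"type":"array","items":{"type":"number"}}},"fingers":{"type":"number"},"squeeze":{"type":"number"}},"required":["series"]}

```bash
mkdir -p pics
python3 - <<'E'
from bench import status, vision, job, spotter, r
import cv2,numpy as np
s=status.read_state();print(s['time'],s['ee_pos'],s['eef_rot'],s['width'],r.grasp_offset)
for c in ['scene','top']:
    cv2.imwrite(f'pics/{c}0.png',vision.camera(c))
    k=vision.calibration(c);R=cv2.Rodrigues(np.array(k['rvec']))[0];print(c,k['fx'],k['D'],'pos',-R.T@np.array(k['tvec']).ravel(),R[2])
    for n in ['keycard','rest','dock','stud','cap','mug','dish','tin','pegboard']:
        print(n,[(np.round(b['point'],3).tolist(),round(b['conf'],2)) for b in spotter.boxes_of(c,n)[:2]])
E
```

```text
0.0 [ 0.17975176 -0.59845465  0.40397214] [ 9.89375098e-01  1.45383732e-01 -1.45630615e-04 -6.81109771e-04] 0.08694111518300762 0.1635
scene 601.4052075054283 [0.04082637 0.         0.         0.         0.        ] pos [ 1.38341069 -0.74975439  0.85182888] [-0.6046112   0.50157351 -0.61876434]
keycard [([0.482, 0.238, 0.059], 0.96), ([0.533, -0.026, 0.056], 0.55)]
rest [([0.5, 0.224, 0.023], 0.96)]
dock [([0.532, -0.02, 0.052], 0.96)]
stud [([0.718, -0.201, 0.013], 0.62), ([0.533, -0.023, 0.052], 0.59)]
cap [([0.525, -0.207, 0.024], 0.55)]
mug [([0.744, 0.214, 0.06], 0.76)]
dish [([0.718, -0.199, 0.009], 0.76)]
tin [([0.755, 0.018, 0.032], 0.79), ([0.743, 0.211, 0.06], 0.48)]
pegboard [([0.509, -0.467, 0.089], 0.75), ([0.745, 0.212, 0.062], 0.32)]
top 460.34065573962727 [-0.04267564  0.          0.          0.          0.        ] pos [ 0.40955038 -0.08550714  1.0672618 ] [ 0.20994252 -0.01156421 -0.97764534]
keycard []
rest [([0.48, 0.236, 0.031], 0.82)]
dock [([0.507, -0.015, 0.068], 0.79), ([0.736, -0.208, 0.016], 0.15)]
stud [([0.507, -0.01, 0.068], 0.62)]
cap [([0.516, -0.199, 0.04], 0.71)]
mug [([0.732, 0.244, 0.046], 0.72)]
dish [([0.73, -0.209, 0.014], 0.92)]
tin [([0.751, 0.028, 0.051], 0.65)]
pegboard [([0.504, -0.445, 0.016], 0.75), ([0.508, -0.01, 0.068], 0.61)]
```

View pics/scene0.png

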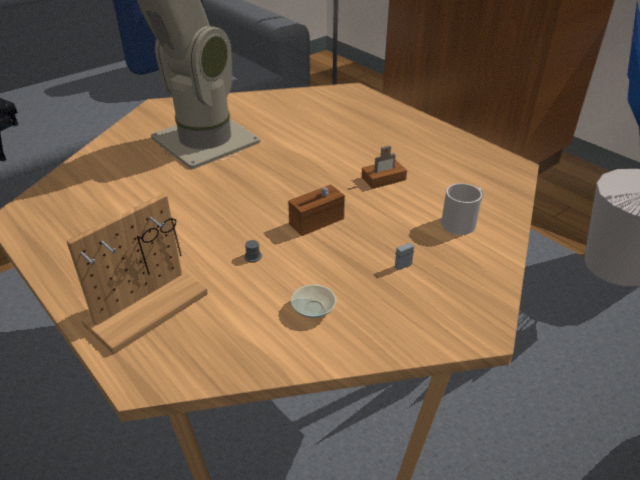

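View pics/top0.png

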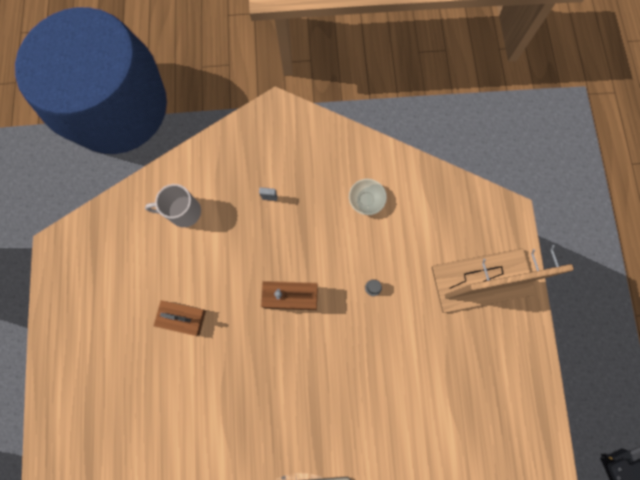

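```bash
cat > h.py <<'E'
import cv2,numpy as np
from bench import status, vision, job, spotter, r
from scipy.optimize import differential_evolution
from scipy.ndimage import map_coordinates
from scipy.spatial.transform import Rotation as Ro
def proj(c,P):
    k=vision.calibration(c);K=np.array([[k['fx'],0,k['cx']],[0,k['fy'],k['cy']],[0,0,1]],float)
    return cv2.projectPoints(np.array(P,float).reshape(-1,1,3),np.array(k['rvec'],float),np.array(k['tvec'],float),K,np.array(k['D'],float))[0].reshape(-1,2)
def place(P,q):  # q=x,y,z,yaw
    c,s=np.cos(q[3]),np.sin(q[3]);P=np.asarray(P,float)
    return P@np.array([[c,s,0],[-s,c,0],[0,0,1]])+np.array(q[:3])
def seg(a,b,n=40):
    t=np.linspace(0,1,n)[:,None];return np.array(a)*(1-t)+np.array(b)*t
def rect(x0,x1,y0,y1,z):
    p=[(x0,y0,z),(x1,y0,z),(x1,y1,z),(x0,y1,z)];return [seg(p[i],p[(i+1)%4]) for i in range(4)]
def circ(R,z,y=0):
    a=np.linspace(0,2*np.pi,60);return [np.c_[R*np.cos(a),y+R*np.sin(a),0*a+z]]
def grad(im):
    g=0
    f=cv2.GaussianBlur(im.astype(np.float32),(0,0),0.8)
    return f
def edge_score(f,uv):
    # normal-direction colour difference at +-1px along polyline
    t=np.gradient(uv,axis=0);n=np.c_[-t[:,1],t[:,0]];n/=np.linalg.norm(n,axis=1)[:,None]+1e-9
    S=lambda p:np.array([map_coordinates(f[:,:,i],[p[:,1],p[:,0]],order=1,mode='nearest') for i in range(3)])
    return np.mean(np.minimum(np.abs(S(uv+n)-S(uv-n)).sum(0),120))
def fit(ims,edges,x0,rng):
    F={c:grad(i) for c,i in ims.items()}
    def cost(q): return -sum(edge_score(F[c],proj(c,place(e,q))) for c in ims for e in edges[c])
    b=[(a-d,a+d) for a,d in zip(x0,rng)]
    res=differential_evolution(cost,b,seed=1,popsize=12,maxiter=60,tol=1e-6)
    return res.x,-res.fun
E
python3 - <<'E'
import cv2,numpy as np
from h import *
S=cv2.imread('pics/scene0.png');T=cv2.imread('pics/top0.png')
def cr(I,u,v,w=33,h=25): return cv2.resize(I[v-h:v+h,u-w:u+w],(264,200),interpolation=cv2.INTER_CUBIC)
m=np.vstack([np.hstack([cr(S,317,208),cr(S,385,167),cr(S,253,250)]),np.hstack([cr(T,290,295),cr(T,180,318),cr(T,373,287)])])
cv2.imwrite('pics/m.png',m)
E
```

```text
(no output)
```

View pics/m.png

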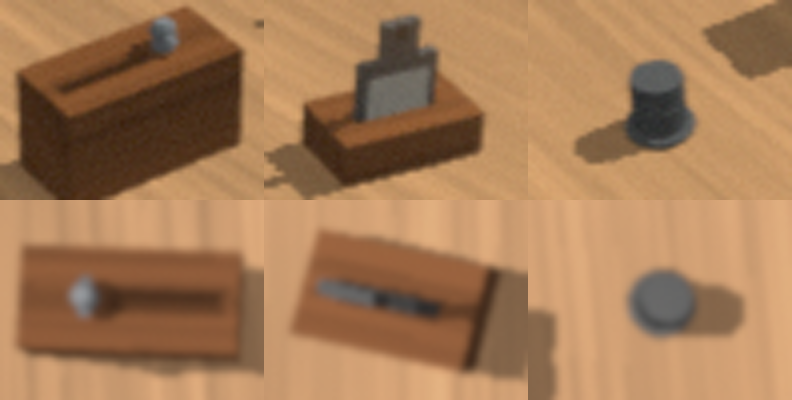

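```bash
cat > m.py <<'E'
from h import *
def measure(tag):
    ims={c:cv2.imread(f'pics/{c}{tag}.png') for c in ('scene','top')}
    hx,hy,H=.028,.06,.068
    top=rect(-hx,hx,-hy,hy,H)
    sc=top+[seg((hx,-hy,0),(hx,hy,0)),seg((hx,-hy,0),(-hx,-hy,0)),seg((hx,-hy,0),(hx,-hy,H)),seg((hx,hy,0),(hx,hy,H)),seg((-hx,-hy,0),(-hx,-hy,H))]
    rx,ry,h=.03,.05,.03
    rt=rect(-rx,rx,-ry,ry,h)
    rs=rt[:3]+[seg((rx,-ry,0),(rx,ry,0)),seg((rx,-ry,0),(-rx,-ry,0)),seg((rx,-ry,0),(rx,-ry,h)),seg((rx,ry,0),(rx,ry,h)),seg((-rx,-ry,0),(-rx,-ry,h))]
    # keycard (origin=lower edge) front face outline, seen above rest
    def slab(x): return [seg((x,a,z0),(x,b,z1)) for a,z0,b,z1 in [(-.028,.022,-.028,.06),(.028,.022,.028,.06),(-.013,.06,-.013,.086),(.013,.06,.013,.086),(-.013,.086,.013,.086),(-.028,.06,-.013,.06),(.028,.06,.013,.06)]]
    kt=rect(-.004,.004,-.013,.013,.086)
    cs=circ(.015,.036)+circ(.02,.004)[:1]; ct=circ(.015,.036)
    out={}
    for n,e,x0 in [('dock',{'scene':sc,'top':top},[.507,-.015,0,0]),('rest',{'scene':rs,'top':rt},[.48,.236,0,-.2]),
                   ('keycard',{'scene':slab(.004),'top':kt},[.48,.236,.008,-.2]),('cap',{'scene':cs,'top':ct},[.516,-.2,0,0])]:
        for cams in (('scene','top'),('scene',),('top',)):
            rng=[.02,.02,.006 if len(cams)==2 else 1e-6,.3 if n!='cap' else 1e-6]
            q,s=fit({c:ims[c] for c in cams},e,x0,rng);print(n,cams,np.round(q,4),round(s/sum(len(e[c]) for c in cams),1),flush=True)
E
time python3 -c "
from m import *
measure(0)"
```

```text
Traceback (most recent call last):
  File "m.py", line 19, in measure
    q,s=fit({c:ims[c] for c in cams},e,x0,rng);print(n,cams,np.round(q,4),round(s/sum(len(e[c]) for c in cams),1),flush=True)
        ~~~^^^^^^^^^^^^^^^^^^^^^^^^^^^^^^^^^^^
  File "h.py", line 31, in fit
    res=differential_evolution(cost,b,seed=1,popsize=12,maxiter=60,tol=1e-6)
  File "h.py", line 29, in cost
    def cost(q): return -sum(edge_score(F[c],proj(c,place(e,q))) for c in ims for e in edges[c])
                         ~~~^^^^^^^^^^^^^^^^^^^^^^^^^^^^^^^^^^^^^^^^^^^^^^^^^^^^^^^^^^^^^^^^^^^^
  File "h.py", line 29, in <genexpr>
    def cost(q): return -sum(edge_score(F[c],proj(c,place(e,q))) for c in ims for e in edges[c])
                                             ~~~~^^^^^^^^^^^^^^
  File "h.py", line 7, in proj
    k=vision.calibration(c);K=np.array([[k['fx'],0,k['cx']],[0,k['fy'],k['cy']],[0,0,1]],float)
ValueError: time passes only in moves, steps and waits

real	0m6.754s
user	0m5.292s
sys	0m0.306s
```

Cache the calibration.

```bash
sed -i "s/^def proj/CAL={c:vision.calibration(c) for c in ('scene','top')}\ndef proj/; s/k=vision.calibration(c);/k=CAL[c];/" h.py
time timeout 500 python3 -c "
from m import *
measure(0)"
```

```text
dock ('scene', 'top') [ 0.5077 -0.0119  0.0017 -0.0915] 81.7
dock ('scene',) [ 0.5068 -0.0092 -0.     -0.096 ] 92.0
dock ('top',) [ 0.5057 -0.0138  0.     -0.0728] 69.0
rest ('scene', 'top') [ 0.4781  0.2413  0.0026 -0.286 ] 85.8
rest ('scene',) [ 0.4766  0.2453 -0.     -0.2962] 88.4
rest ('top',) [ 0.4777  0.2412 -0.     -0.2787] 87.0
keycard ('scene', 'top') [ 0.4777  0.2413  0.0127 -0.3776] 78.9
keycard ('scene',) [ 0.472   0.2481  0.008  -0.4189] 100.6
keycard ('top',) [ 0.4707  0.2166  0.008  -0.2273] 48.3
cap ('scene', 'top') [ 0.5174 -0.2019  0.001   0.    ] 75.1
cap ('scene',) [ 0.5164 -0.2014  0.      0.    ] 84.3
cap ('top',) [ 0.5122 -0.196   0.      0.    ] 62.5
real	1m9.906s
user	1m10.288s
sys	0m0.156s
```

Run:
```python
from h import *
S=cv2.imread('pics/scene0.png');T=cv2.imread('pics/top0.png')
hx,hy,H=.028,.06,.068
D=rect(-hx,hx,-hy,hy,H)+rect(-.0048,.0048,-.0488,.0088,H)+circ(.004,H+.0185,.023)
R_=rect(-.03,.03,-.05,.05,.03)+rect(-.005,.005,-.029,.029,.03)+rect(-.004,.004,-.013,.013,.094)+rect(-.004,.004,-.028,.028,.068)
C=circ(.015,.036)+circ(.02,.004)
def cr(I,c,u,v,E,q,w=33,h=25):
    o=cv2.resize(I[v-h:v+h,u-w:u+w],(264,200),interpolation=cv2.INTER_CUBIC)
    for e in E:
        p=(proj(c,place(e,q))-[u-w,v-h]+.5)*4-.5
        cv2.polylines(o,[np.round(p).astype(int)],False,(0,255,0),1)
    return o
dq={'scene':(.5068,-.0092,0,-.096),'top':(.5057,-.0138,0,-.08)}
rq={'scene':(.4766,.2453,0,-.29),'top':(.4777,.2412,0,-.28)}
cq={'scene':(.5164,-.2014,0,0),'top':(.5144,-.2014,0,0)}
m=np.vstack([np.hstack([cr(I,c,*a,D,dq[c]),cr(I,c,*b,R_,rq[c]),cr(I,c,*d,C,cq[c])]) for I,c,a,b,d in [(S,'scene',(317,208),(385,167),(253,250)),(T,'top',(290,295),(180,318),(373,287))]])
cv2.imwrite('pics/m2.png',m)
```

```text
(no output)
```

View pics/m2.png

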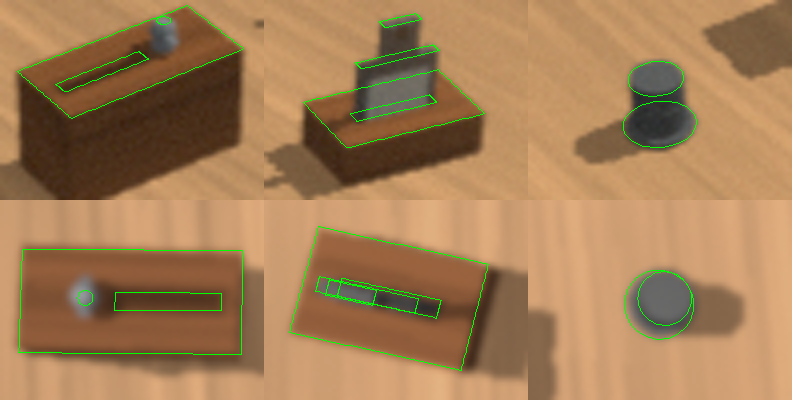

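```bash
cat >> h.py <<'E'
DOWN=lambda ya: Ro.from_matrix(np.c_[[-np.sin(ya),np.cos(ya),0],[np.cos(ya),np.sin(ya),0],[0,0,-1]]) # x=? checked below
def pose_rot(ya): # tool y at world angle ya, z down, x = y x z
    y=np.array([np.cos(ya),np.sin(ya),0]);z=np.array([0,0,-1.]);return Ro.from_matrix(np.c_[np.cross(y,z),y,z])
def plan(wps,p=None,R=None):
    s=status.read_state()
    p=np.array(s['ee_pos']) if p is None else p; R=Ro.from_quat(s['eef_rot']) if R is None else R
    print('t',round(s['time'],2),'p',np.round(s['ee_pos'],4),'F',np.round(s['ft_force'],1),'w',round(s['width'],4),'g',round(s['grip_force'],1))
    for x,y,z,ya in wps:
        T=pose_rot(ya);d=R.inv().apply(np.array([x,y,z])-p)/.15;a=(R.inv()*T).as_rotvec()/np.radians(30)
        print(np.round(d,3).tolist(),np.round(a,3).tolist());p,R=np.array([x,y,z]),T
E
python3 - <<'E'
from h import *
R=.58
W=[]
for a,ya in zip([-1.1,-.85,-.58,-.31,-.04,.23],[-1.279,-.8,-.285,-.285,-.285,-.285]):
    W.append((R*np.cos(a),R*np.sin(a),.41,ya))
W+=[(.477,.243,.36,-.285)]
plan(W)
E
```

```text
t 1.0 p [ 0.1798 -0.5986  0.4048] F [-0.6  0.   0.3] w 0.0869 g 0.0
[0.688, -0.362, -0.035] [0.0, -0.0, -0.0]
[0.92, -0.289, 0.0] [0.0, 0.0, -0.915]
[1.037, -0.088, 0.0] [0.0, 0.0, -0.984]
[1.028, 0.166, 0.0] [0.0, 0.0, 0.0]
[1.035, -0.114, 0.0] [0.0, 0.0, 0.0]
[0.967, -0.386, 0.0] [0.0, 0.0, 0.0]
[0.544, -0.769, 0.333] [0.0, 0.0, 0.0]
```

Request:
play_rows --pt "0.69 -0.36 -0.04 0 0 0" --pt "0.69 -0.36 -0.04 0 0 0" --pt "0.69 -0.36 -0.04 0 0 0" --fingers 1 --squeeze 20

```text
time: 1.3
ee_pos: [0.2678, -0.5136, 0.4113]
eef_rot: [0.989, 0.148, 0.001, -0.0]
ft_force: [0.6, -0.8, 0.3]
width: 0.0869
grip_force: 0.0
```

Request:
play_rows --pt "0.92 -0.29 0 0 0 -0.915" --pt "0.92 -0.29 0 0 0 -0.915" --pt "0.92 -0.29 0 0 0 -0.915" --pt "0.92 -0.29 0 0 0 -0.915" --pt "0.92 -0.29 0 0 0 -0.915"

```text
time: 1.8
ee_pos: [0.3837, -0.4353, 0.4108]
eef_rot: [0.926, 0.377, -0.0, 0.0]
ft_force: [-0.3, -0.8, -1.2]
width: 0.087
grip_force: 0.0
```

Request:
play_rows --pt "1 -0.09 0 0 0 -0.984" --pt "1 -0.09 0 0 0 -0.984" --pt "1 -0.09 0 0 0 -0.984" --pt "1 -0.09 0 0 0 -0.984" --pt "1 -0.09 0 0 0 -0.984"

```text
time: 2.3
ee_pos: [0.4811, -0.3219, 0.4107]
eef_rot: [0.8, 0.599, -0.0, 0.0]
ft_force: [-0.1, -1.3, -0.3]
width: 0.0871
grip_force: 0.0
```

Request:
play_rows --pt "1 0.166 0 0 0 0" --pt "1 0.166 0 0 0 0" --pt "1 0.166 0 0 0 0" --pt "1 0.166 0 0 0 0"

```text
time: 2.7
ee_pos: [0.5487, -0.1799, 0.411]
eef_rot: [0.8, 0.601, 0.001, -0.0]
ft_force: [0.2, -0.3, 0.2]
width: 0.0872
grip_force: 0.0
```

Request:
play_rows --pt "1 -0.11 0 0 0 0" --pt "1 -0.11 0 0 0 0" --pt "1 -0.11 0 0 0 0" --pt "1 -0.11 0 0 0 0"

```text
time: 3.1
ee_pos: [0.5737, -0.0309, 0.4111]
eef_rot: [0.799, 0.601, 0.001, -0.001]
ft_force: [0.1, -0.1, -0.2]
width: 0.0869
grip_force: 0.0
```

Request:
play_rows --pt "1 -0.386 0 0 0 0" --pt "1 -0.386 0 0 0 0" --pt "1 -0.386 0 0 0 0" --pt "1 -0.386 0 0 0 0"

```text
time: 3.5
ee_pos: [0.5591, 0.1279, 0.411]
eef_rot: [0.8, 0.6, 0.0, -0.001]
ft_force: [-0.5, -0.1, 0.6]
width: 0.0874
grip_force: 0.0
```

Run:
```python
from h import *
plan([(.477,.243,.33,-.285),(.477,.243,.256,-.285)])
```

```text
t 3.5 p [0.5591 0.1279 0.411 ] F [-0.5 -0.1  0.6] w 0.0874 g 0.0
[0.583, -0.74, 0.541] [-0.001, -0.003, 0.003]
[0.0, 0.0, 0.493] [0.0, 0.0, 0.0]
```

Request:
play_rows --pt "0.583 -0.74 0.3 0 0 0" --pt "0.583 -0.74 0.541 0 0 0" --pt "0.583 -0.74 0.541 0 0 0" --pt "0.583 -0.74 0.541 0 0 0" --pt "0.583 -0.74 0.541 0 0 0"

```text
time: 4.0
ee_pos: [0.4779, 0.2386, 0.3284]
eef_rot: [0.801, 0.599, -0.001, 0.0]
ft_force: [0.5, 0.2, 0.1]
width: 0.0872
grip_force: 0.0
```

Run:
```python
from h import *
plan([(.477,.243,.256,-.285)])
S=vision.camera('scene');T=vision.camera('top');cv2.imwrite('pics/scene1.png',S);cv2.imwrite('pics/top1.png',T)
cr=lambda I,u,v,w=50,h=50:cv2.resize(I[v-h:v+h,u-w:u+w],(400,400),interpolation=cv2.INTER_CUBIC)
cv2.imwrite('pics/m3.png',np.hstack([cr(S,385,150),cr(T,180,305)]))
```

```text
t 4.0 p [0.4779 0.2386 0.3284] F [0.5 0.2 0.1] w 0.0872 g 0.0
[0.028, -0.013, 0.483] [-0.003, 0.004, -0.002]
```

View pics/m3.png

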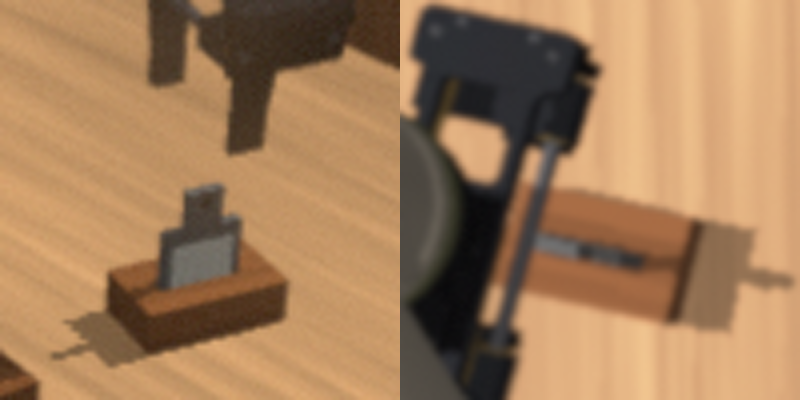

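Request:
play_rows --pt "0.025 -0.013 0.2 0 0 0" --pt "0.025 -0.013 0.35 0 0 0" --pt "0.025 -0.013 0.483 0 0 0" --pt "0.025 -0.013 0.483 0 0 0" --pt "0.025 -0.013 0.483 0 0 0"

```text
time: 4.6
ee_pos: [0.4788, 0.2423, 0.2581]
eef_rot: [0.801, 0.598, 0.0, 0.0]
ft_force: [1.1, -0.2, 0.2]
width: 0.0871
grip_force: 0.0
```

Request:
play_rows --pt "0 0 0 0 0 0" --pt "0 0 0 0 0 0" --pt "0 0 0 0 0 0" --pt "0 0 0 0 0 0" --pt "0 0 0 0 0 0" --fingers -1 --squeeze 10

```text
time: 5.1
ee_pos: [0.4774, 0.2435, 0.2573]
eef_rot: [0.8, 0.6, 0.0, 0.0]
ft_force: [-0.8, 0.1, 0.8]
width: 0.0547
grip_force: 0.0
```

Request:
play_rows --pt "0 0 0 0 0 0" --pt "0 0 0 0 0 0" --pt "0 0 0 0 0 0"

```text
time: 5.4
ee_pos: [0.4773, 0.2435, 0.2571]
eef_rot: [0.8, 0.6, -0.0, 0.0]
ft_force: [-1.0, 0.2, 0.3]
width: 0.031
grip_force: 0.0
```

Request:
play_rows --pt "0 0 0 0 0 0" --pt "0 0 0 0 0 0" --pt "0 0 0 0 0 0" --pt "0 0 0 0 0 0" --pt "0 0 0 0 0 0"

```text
time: 5.9
ee_pos: [0.4774, 0.2434, 0.2571]
eef_rot: [0.8, 0.6, 0.0, 0.0]
ft_force: [1.1, -0.0, -1.5]
width: 0.008
grip_force: 10.0
```

Request:
play_rows --pt "0 0 -0.1 0 0 0" --pt "0 0 -0.3 0 0 0" --pt "0 0 -0.65 0 0 0" --pt "0 0 -0.65 0 0 0" --pt "0 0 -0.65 0 0 0" --squeeze 30

```text
time: 6.4
ee_pos: [0.4774, 0.2439, 0.3567]
eef_rot: [0.8, 0.6, 0.002, 0.001]
ft_force: [0.3, 0.1, -1.4]
width: 0.008
grip_force: 30.0
```

Run:
```python
from h import *
plan([(.493,.105,.355,-.185),(.5048,-.0314,.355,-.085),(.5048,-.0314,.347,-.085)])
```

```text
t 6.4 p [0.4774 0.2439 0.3567] F [ 0.3  0.1 -1.4] w 0.008 g 30.0
[-0.86, 0.36, 0.011] [0.005, -0.003, -0.19]
[-0.879, 0.245, 0.0] [0.0, 0.0, -0.191]
[0.0, 0.0, 0.053] [0.0, 0.0, 0.0]
```

Request:
play_rows --pt "-0.86 0.36 0.01 0 0 -0.19" --pt "-0.86 0.36 0.01 0 0 -0.19" --pt "-0.86 0.36 0.01 0 0 -0.19" --pt "-0.86 0.36 0.01 0 0 -0.19"

```text
time: 6.8
ee_pos: [0.4934, 0.0984, 0.3518]
eef_rot: [0.772, 0.635, -0.002, 0.0]
ft_force: [0.1, 0.8, -0.5]
width: 0.0075
grip_force: 30.0
```

Request:
play_rows --pt "-0.88 0.245 0 0 0 -0.19" --pt "-0.88 0.245 0 0 0 -0.19" --pt "-0.88 0.245 0 0 0 -0.19" --pt "-0.88 0.245 0 0 0 -0.19" --pt "-0.88 0.245 0 0 0 -0.19"

```text
time: 7.3
ee_pos: [0.5045, -0.032, 0.3523]
eef_rot: [0.737, 0.676, -0.0, -0.001]
ft_force: [-0.5, 0.4, -0.1]
width: 0.0077
grip_force: 30.0
```

Run:
```python
from h import *
plan([(.5048,-.0314,.347,-.085)])
S=vision.camera('scene');T=vision.camera('top');cv2.imwrite('pics/scene2.png',S);cv2.imwrite('pics/top2.png',T)
cr=lambda I,u,v,w=50,h=50:cv2.resize(I[v-h:v+h,u-w:u+w],(400,400),interpolation=cv2.INTER_CUBIC)
cv2.imwrite('pics/m4.png',np.hstack([cr(S,317,185),cr(T,290,285)]))
```

```text
t 7.3 p [ 0.5045 -0.032   0.3523] F [-0.5  0.4 -0.1] w 0.0077 g 30.0
[0.004, 0.002, 0.035] [-0.003, -0.001, -0.004]
```

View pics/m4.png

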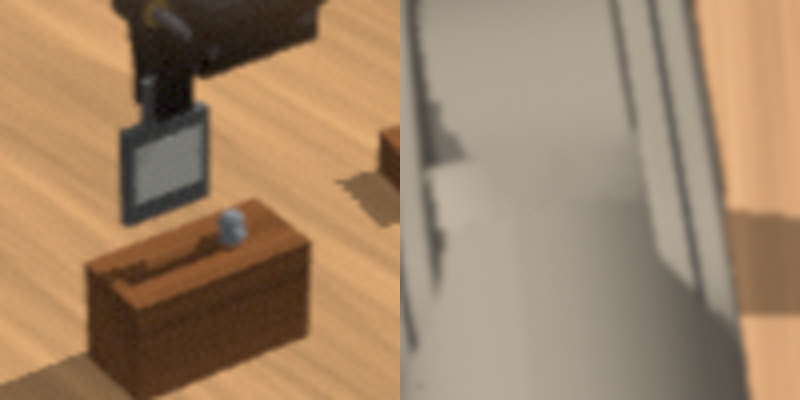

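```bash
cat > kf.py <<'E'
from h import *
def slab(x): return [seg((x,a,z0),(x,b,z1)) for a,z0,b,z1 in [(-.028,0,.028,0),(-.028,0,-.028,.06),(.028,0,.028,.06),(-.028,.06,-.013,.06),(.028,.06,.013,.06)]]
E_=slab(.004)+[seg((-.004,-.028,0),(-.004,-.028,.06)),seg((-.004,-.028,0),(.004,-.028,0))]
def kfit(im,z,ya,p):
    for rz,ry in ((1e-6,1e-6),(1e-6,.15),(.004,1e-6)):
        q,s=fit({'scene':im},{'scene':E_},[p[0],p[1],z,ya],[.012,.012,rz,ry]);print(np.round(q,4),round(s/len(E_),1))
    return q
E
cat > v.py <<'E'
from kf import *
E
python3 - <<'E'
from kf import *
im=cv2.imread('pics/scene2.png')
s=status.read_state();y=Ro.from_quat(s['eef_rot']).as_matrix()[:,1];z=Ro.from_quat(s['eef_rot']).as_matrix()[:,2];print('tool y ang',np.arctan2(y[1],y[0]),z,s['ee_pos'])
p=s['ee_pos'];kfit(im,p[2]-.2491,np.arctan2(y[1],y[0]),p)
hx,hy,H=.028,.06,.068
sc=rect(-hx,hx,-hy,hy,H)+[seg((hx,-hy,0),(hx,hy,0)),seg((hx,-hy,0),(-hx,-hy,0)),seg((hx,-hy,0),(hx,-hy,H)),seg((hx,hy,0),(hx,hy,H)),seg((-hx,-hy,0),(-hx,-hy,H))]
for i in (0,2):
  print(fit({'scene':cv2.imread(f'pics/scene{i}.png')},{'scene':sc},[.507,-.01,0,-.09],[.01,.01,.004,.1]))
E
```

```text
tool y ang -0.08361115396074191 [-8.56296148e-04  6.59467711e-04 -9.99999416e-01] [ 0.50456501 -0.03036479  0.35274741]
[ 0.4987 -0.0294  0.1036 -0.0836] 106.5
[ 0.4985 -0.0285  0.1036 -0.1428] 110.3
[ 0.5038 -0.0334  0.1076 -0.0836] 107.2
(array([ 0.50347617, -0.00663545, -0.00294505, -0.09591418]), np.float32(828.24524))
(array([ 0.50329162, -0.00648646, -0.00311218, -0.09574562]), np.float64(831.580078125))
```

```bash
cat > kf2.py <<'E'
from kf import *
a=.004
SIL=[seg((a,-.028,0),(a,.028,0)),seg((-a,-.028,0),(a,-.028,0)),seg((-a,-.028,0),(-a,-.028,.06)),seg((a,.028,0),(a,.028,.06)),seg((-a,.013,.06),(-a,.028,.06)),seg((-a,.028,.06),(a,.028,.06),8),seg((-a,-.028,.06),(-a,-.013,.06))]
def overlay(im,qk,qd,u,v,w=50,h=50,k=8):
    o=cv2.resize(im[v-h:v+h,u-w:u+w],None,fx=k,fy=k,interpolation=cv2.INTER_CUBIC)
    hx,hy,H=.028,.06,.068
    for E,q in ((SIL,qk),(rect(-hx,hx,-hy,hy,H)+rect(-.0048,.0048,-.0488,.0088,H),qd)):
        for e in E: cv2.polylines(o,[np.round((proj('scene',place(e,q))-[u-w,v-h]+.5)*k).astype(int)],False,(0,255,0),1)
    return o
E
python3 - <<'E'
from kf2 import *
im=cv2.imread('pics/scene2.png')
for rz,ry in ((1e-6,1e-6),(1e-6,.15),(.004,1e-6)):
    q,s=fit({'scene':im},{'scene':SIL},[.5046,-.0304,.1036,-.084],[.012,.012,rz,ry]);print(np.round(q,4),s)
    if rz<.001 and ry<.01: q0=q
print(fit({'scene':cv2.imread('pics/scene0.png')},{'scene':SIL[2:]},[.477,.243,.008,-.285],[.012,.012,1e-6,.05]))
o=np.hstack([overlay(im,q0,(.5068,-.0092,0,-.096),317,185,25*2,50,8)[:600],overlay(im,(.5046,-.0304,.1036,-.084),(.5068,-.0092,0,-.096),317,185,50,50,8)[:600]])
cv2.imwrite('pics/m5.png',cv2.resize(o,(800,300*1),interpolation=cv2.INTER_AREA))
E
```

```text
[ 0.5038 -0.0302  0.1036 -0.084 ] 773.89044
[ 0.5037 -0.0306  0.1036 -0.126 ] 778.120361328125
[ 0.4988 -0.0263  0.0996 -0.084 ] 776.1469116210938
(array([ 0.47894108,  0.24275384,  0.00799904, -0.33499913]), np.float64(428.7174072265625))
```

View pics/m5.png

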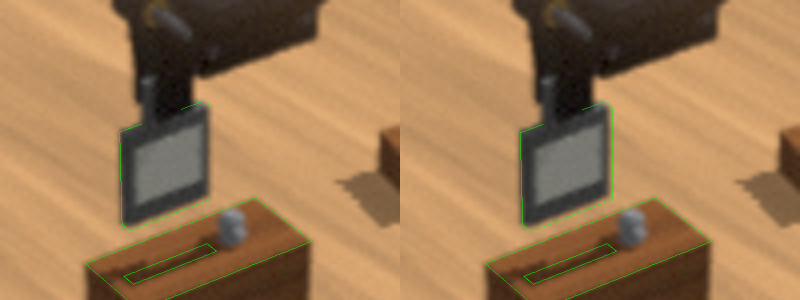

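Run:
```python
from h import *
plan([(.5057,-.0293,.325,-.09),(.5057,-.0293,.311,-.09),(.5057,-.0293,.255,-.09)])
```

```text
t 7.4 p [ 0.5046 -0.0304  0.3527] F [-0.8  0.9  0.2] w 0.0076 g 30.0
[0.008, 0.007, 0.185] [-0.002, -0.001, 0.012]
[0.0, 0.0, 0.093] [0.0, 0.0, 0.0]
[0.0, 0.0, 0.373] [0.0, 0.0, 0.0]
```

Request:
play_rows --pt "0.008 0.007 0.1 0 0 0.012" --pt "0.008 0.007 0.185 0 0 0.012" --pt "0.008 0.007 0.185 0 0 0.012" --pt "0.008 0.007 0.185 0 0 0.012"

```text
time: 7.8
ee_pos: [0.5057, -0.0305, 0.3247]
eef_rot: [0.739, 0.674, -0.0, -0.001]
ft_force: [-0.6, 0.2, -0.3]
width: 0.0077
grip_force: 30.0
```

Request:
play_rows --pt "0 0 0.03 0 0 0" --pt "0 0 0.05 0 0 0" --pt "0 0 0.07 0 0 0" --pt "0 0 0.093 0 0 0" --pt "0 0 0.093 0 0 0"

```text
time: 8.3
ee_pos: [0.5059, -0.0309, 0.311]
eef_rot: [0.739, 0.674, -0.0, -0.0]
ft_force: [1.0, -0.2, -0.9]
width: 0.008
grip_force: 30.0
```

Request:
play_rows --pt "0 0 0.02 0 0 0" --pt "0 0 0.04 0 0 0" --pt "0 0 0.06 0 0 0" --pt "0 0 0.08 0 0 0" --pt "0 0 0.08 0 0 0"

```text
time: 8.8
ee_pos: [0.5059, -0.0309, 0.299]
eef_rot: [0.739, 0.674, -0.0, -0.0]
ft_force: [1.1, -0.1, -1.1]
width: 0.0077
grip_force: 30.0
```

Request:
play_rows --pt "0 0 0.05 0 0 0" --pt "0 0 0.1 0 0 0" --pt "0 0 0.15 0 0 0" --pt "0 0 0.2 0 0 0" --pt "0 0 0.2 0 0 0"

```text
time: 9.3
ee_pos: [0.5059, -0.0309, 0.2684]
eef_rot: [0.739, 0.674, 0.0, -0.0]
ft_force: [2.2, -1.1, -0.7]
width: 0.0078
grip_force: 30.0
```

Request:
play_rows --pt "0 0 0.03 0 0 0" --pt "0 0 0.05 0 0 0" --pt "0 0 0.07 0 0 0" --pt "0 0 0.08 0 0 0" --pt "0 0 0.08 0 0 0"

```text
time: 9.8
ee_pos: [0.506, -0.0309, 0.2573]
eef_rot: [0.739, 0.674, 0.0, 0.0]
ft_force: [2.6, -0.5, -1.4]
width: 0.008
grip_force: 30.0
```

Request:
play_rows --pt "0 0 0.01 0 0 0" --pt "0 0 0.015 0 0 0" --pt "0 0 0.02 0 0 0" --pt "0 0 0.022 0 0 0" --pt "0 0 0.022 0 0 0"

```text
time: 10.3
ee_pos: [0.5061, -0.0307, 0.255]
eef_rot: [0.739, 0.674, 0.0, 0.0]
ft_force: [-0.3, -0.0, 8.9]
width: 0.0076
grip_force: 30.0
```

Request:
play_rows --pt "0 0 0 0 0 0" --pt "0 0 0 0 0 0" --pt "0 0 0 0 0 0" --pt "0 0 0 0 0 0" --pt "0 0 0 0 0 0" --fingers 0.4

```text
time: 10.8
ee_pos: [0.5058, -0.0309, 0.254]
eef_rot: [0.739, 0.674, -0.0, -0.0]
ft_force: [0.1, -0.6, -0.3]
width: 0.0399
grip_force: 0.0
```

Request:
play_rows --pt "0 0 0 0 0 0" --pt "0 0 -0.2 0 0 0" --pt "0 0 -0.5 0 0 0" --pt "0 0 -0.8 0 0 0" --pt "0 0 -0.8 0 0 0"

```text
time: 11.3
ee_pos: [0.5072, -0.0304, 0.3801]
eef_rot: [0.739, 0.674, 0.003, 0.004]
ft_force: [0.2, 0.1, 0.2]
width: 0.0607
grip_force: 0.0
```

Run:
```python
from h import *
plan([(.5155,-.2014,.37,-.09)])
```

```text
t 11.3 p [ 0.5072 -0.0304  0.3801] F [0.2 0.1 0.2] w 0.0607 g 0.0
[-1.13, 0.159, 0.07] [0.017, 0.001, -0.004]
```

Request:
play_rows --pt "-1 0.16 0 0 0 0" --pt "-1 0.16 0 0 0 0" --pt "-1 0.16 0 0 0 0" --pt "-1 0.16 0 0 0 0" --pt "-1 0.16 0 0 0 0" --fingers 0.6

```text
time: 11.8
ee_pos: [0.5158, -0.1837, 0.3736]
eef_rot: [0.74, 0.673, -0.0, -0.0]
ft_force: [0.2, 0.6, 1.2]
width: 0.0695
grip_force: 0.0
```

Run:
```python
from kf2 import *
plan([(.5163,-.2014,.26,-.09),(.5163,-.2014,.192,-.09)])
S=vision.camera('scene');T=vision.camera('top');cv2.imwrite('pics/scene3.png',S);cv2.imwrite('pics/top3.png',T)
cr=lambda I,u,v,w=50,h=50:cv2.resize(I[v-h:v+h,u-w:u+w],(400,400),interpolation=cv2.INTER_CUBIC)
cv2.imwrite('pics/m6.png',np.hstack([cr(S,310,205),cr(T,310,290)]))
top=[seg((-.004,.028,.06),(-.004,-.028,.06))]
a=.004
C=[seg((-a,-.013,.062),(-a,-.013,.086)),seg((a,.013,.07),(a,.013,.086)),seg((-a,-.013,.086),(-a,.013,.086)),seg((-a,.013,.086),(a,.013,.086),8)]
print(fit({'scene':S},{'scene':C},[.505,-.029,.006,-.09],[.008,.008,.0001,.00001]))
st=[circ(.007,.0,0)[0]]
```

```text
t 11.8 p [ 0.5158 -0.1837  0.3736] F [0.2 0.6 1.2] w 0.0695 g 0.0
[-0.117, 0.015, 0.757] [-0.001, -0.001, -0.009]
[0.0, 0.0, 0.453] [0.0, 0.0, 0.0]
(array([ 0.50552189, -0.03074708,  0.00590003, -0.08999065]), np.float64(349.36346435546875))
```

View pics/m6.png

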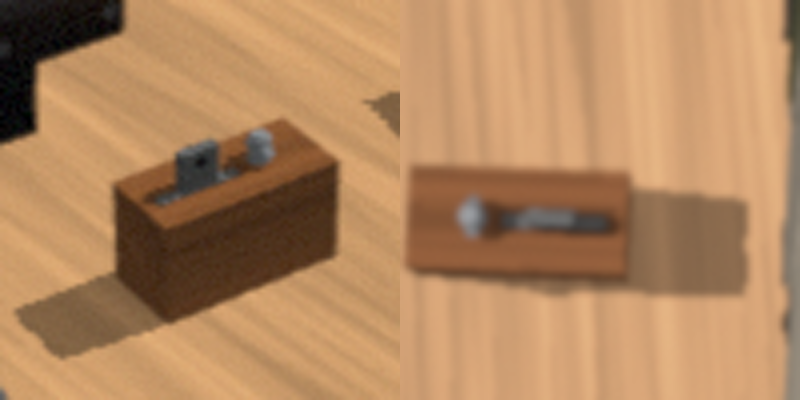

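Request:
play_rows --pt "-0.117 0.015 0.3 0 0 0" --pt "-0.117 0.015 0.6 0 0 0" --pt "-0.117 0.015 0.757 0 0 0" --pt "-0.117 0.015 0.757 0 0 0"

```text
time: 12.3
ee_pos: [0.5156, -0.1982, 0.2574]
eef_rot: [0.738, 0.675, -0.001, -0.003]
ft_force: [-0.1, -0.4, 0.8]
width: 0.0694
grip_force: 0.0
```

Request:
play_rows --pt "0 0 0.15 0 0 0" --pt "0 0 0.3 0 0 0" --pt "0 0 0.4 0 0 0" --pt "0 0 0.45 0 0 0" --pt "0 0 0.45 0 0 0"

```text
time: 12.8
ee_pos: [0.5168, -0.1997, 0.1932]
eef_rot: [0.739, 0.674, -0.0, -0.0]
ft_force: [0.6, -0.2, 0.1]
width: 0.0703
grip_force: 0.0
```

Request:
play_rows --pt "0 0 0 0 0 0" --pt "0 0 0 0 0 0" --pt "0 0 0 0 0 0" --pt "0 0 0 0 0 0" --pt "0 0 0 0 0 0" --fingers -1 --squeeze 10

```text
time: 13.3
ee_pos: [0.5167, -0.2002, 0.1934]
eef_rot: [0.739, 0.674, 0.0, 0.0]
ft_force: [0.2, -0.8, -0.2]
width: 0.0372
grip_force: 0.0
```

Request:
play_rows --pt "0 0 0 0 0 0" --pt "0 0 0 0 0 0" --pt "0 0 0 0 0 0"

```text
time: 13.6
ee_pos: [0.5167, -0.2001, 0.1932]
eef_rot: [0.739, 0.674, -0.0, 0.0]
ft_force: [-0.5, -0.4, 2.1]
width: 0.0294
grip_force: 10.0
```

Request:
play_rows --pt "0 0 0 0 0 0" --pt "0 0 -0.3 0 0 0" --pt "0 0 -0.6 0 0 0" --pt "0 0 -0.87 0 0 0" --pt "0 0 -0.87 0 0 0" --squeeze 50

```text
time: 14.1
ee_pos: [0.5182, -0.2002, 0.3294]
eef_rot: [0.739, 0.674, 0.002, 0.004]
ft_force: [-0.6, -0.2, -0.1]
width: 0.0289
grip_force: 50.0
```

Run:
```python
from h import *
plan([(.513,-.095,.323,-.09),(.5097,.013,.323,-.09)])
```

```text
t 14.1 p [ 0.5182 -0.2002  0.3294] F [-0.6 -0.2 -0.1] w 0.0289 g 50.0
[0.695, -0.099, 0.04] [0.017, 0.005, -0.003]
[0.715, -0.087, 0.0] [0.0, 0.0, 0.0]
```

Request:
play_rows --pt "0.7 -0.09 0 0 0 0" --pt "0.7 -0.09 0 0 0 0" --pt "0.7 -0.09 0 0 0 0" --pt "0.7 -0.09 0 0 0 0"

```text
time: 14.5
ee_pos: [0.5127, -0.0925, 0.3232]
eef_rot: [0.738, 0.675, -0.0, -0.0]
ft_force: [0.6, 0.6, -0.4]
width: 0.0291
grip_force: 50.0
```

Request:
play_rows --pt "0.715 -0.08 0 0 0 0" --pt "0.715 -0.08 0 0 0 0" --pt "0.715 -0.08 0 0 0 0" --pt "0.715 -0.08 0 0 0 0" --pt "0.715 -0.08 0 0 0 0"

```text
time: 15.0
ee_pos: [0.511, 0.0114, 0.3231]
eef_rot: [0.74, 0.673, -0.0, 0.0]
ft_force: [-1.0, -0.0, 0.3]
width: 0.0289
grip_force: 50.0
```

Run:
```python
from kf2 import *
S=vision.camera('scene');S=vision.camera('scene');cv2.imwrite('pics/scene4.png',S)
plan([(.5097,.013,.29,-.09)])
p=status.read_state()['ee_pos'];z=p[2]-.1933
# cap flange outline: near-half bottom circle + side extremes
a=np.linspace(-2.1,1.1,60); C=[np.c_[.02*np.cos(a),.02*np.sin(a),0*a]]
b=np.linspace(-2.3,-1.5,20);C.append(np.c_[.02*np.cos(b),.02*np.sin(b),0*b+.004]);b=np.linspace(.4,1.4,20);C.append(np.c_[.02*np.cos(b),.02*np.sin(b),0*b+.004])
q,s=fit({'scene':S},{'scene':C},[p[0],p[1],z,0],[.01,.01,1e-6,1e-6]);print(q,s)
dq=(.5068,-.0092,0,-.096);u,v,k=317,185,8
outs=[]
for qq in (q,(p[0],p[1],z,0)):
    o=cv2.resize(S[v-37:v+37,u-50:u+50],None,fx=k,fy=k,interpolation=cv2.INTER_CUBIC)
    for E,w in ((C,qq),(circ(.007,.068)+circ(.004,.0865)+[seg((0,0,.068),(0,0,.13))],(.5089,.0137,0,0)),(rect(-.028,.028,-.06,.06,.068),dq)):
        for e in E: cv2.polylines(o,[np.round((proj('scene',place(e,w))-[u-50,v-37]+.5)*k).astype(int)],False,(0,255,0),1)
    outs.append(o[:,200:600])
cv2.imwrite('pics/m7.png',np.hstack(outs))
```

```text
t 15.1 p [0.511  0.0112 0.3233] F [ 0.4  0.5 -0.1] w 0.0289 g 50.0
[0.011, -0.009, 0.222] [-0.001, 0.001, -0.01]
[ 5.08575785e-01  1.34262614e-02  1.29971583e-01 -5.29325305e-07] 345.37884521484375
```

View pics/m7.png

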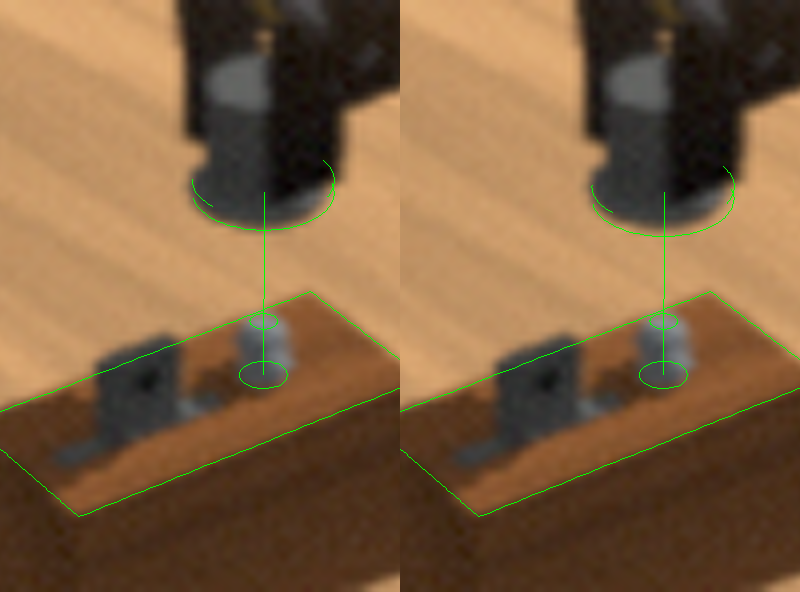

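Request:
play_rows --pt "0.005 -0.005 0.12 0 0 0" --pt "0.005 -0.005 0.25 0 0 0" --pt "0.005 -0.005 0.25 0 0 0" --pt "0.005 -0.005 0.25 0 0 0"

```text
time: 15.5
ee_pos: [0.5102, 0.0134, 0.2863]
eef_rot: [0.739, 0.673, -0.0, -0.0]
ft_force: [-0.8, -0.8, -0.5]
width: 0.0291
grip_force: 50.0
```

Request:
play_rows --pt "0 0 0.02 0 0 0" --pt "0 0 0.04 0 0 0" --pt "0 0 0.06 0 0 0" --pt "0 0 0.075 0 0 0" --pt "0 0 0.075 0 0 0"

```text
time: 16.0
ee_pos: [0.5101, 0.0143, 0.2746]
eef_rot: [0.739, 0.674, -0.0, 0.0]
ft_force: [1.2, -0.1, -0.3]
width: 0.0285
grip_force: 50.0
```

Request:
play_rows --pt "0 0 0.015 0 0 0" --pt "0 0 0.03 0 0 0" --pt "0 0 0.045 0 0 0" --pt "0 0 0.06 0 0 0" --pt "0 0 0.06 0 0 0"

```text
time: 16.5
ee_pos: [0.5101, 0.0141, 0.2656]
eef_rot: [0.739, 0.674, 0.0, 0.0]
ft_force: [3.4, -0.6, -12.7]
width: 0.0291
grip_force: 50.0
```

Request:
play_rows --pt "0 0 0.01 0 0 0" --pt "0 0 0.02 0 0 0" --pt "0 0 0.03 0 0 0" --pt "0 0 0.03 0 0 0" --pt "0 0 0.03 0 0 0"

```text
time: 17.0
ee_pos: [0.51, 0.0143, 0.2613]
eef_rot: [0.739, 0.674, -0.0, 0.0]
ft_force: [1.5, -1.3, -0.7]
width: 0.0291
grip_force: 50.0
```

Request:
play_rows --pt "0 0 0.01 0 0 0" --pt "0 0 0.02 0 0 0" --pt "0 0 0.025 0 0 0" --pt "0 0 0.025 0 0 0" --pt "0 0 0.025 0 0 0"

```text
time: 17.5
ee_pos: [0.5101, 0.0146, 0.2609]
eef_rot: [0.739, 0.674, -0.001, 0.001]
ft_force: [-18.5, -3.4, 42.8]
width: 0.0291
grip_force: 50.0
```

Request:
play_rows --pt "0 0 -0.01 0 0 0" --pt "0 0 -0.01 0 0 0" --pt "0 0 -0.01 0 0 0" --pt "0 0 -0.01 0 0 0" --pt "0 0 -0.01 0 0 0"

```text
time: 18.0
ee_pos: [0.5101, 0.0145, 0.261]
eef_rot: [0.739, 0.674, -0.0, 0.001]
ft_force: [-9.2, -2.6, 25.1]
width: 0.0288
grip_force: 50.0
```

Run:
```python
from kf2 import *
S=vision.camera('scene');plan([])
cv2.imwrite('pics/m8.png',cv2.resize(S[150:250,260:380],(720,600),interpolation=cv2.INTER_CUBIC))
```

```text
t 18.05 p [0.5101 0.0145 0.261 ] F [-9.8 -3.4 24.3] w 0.0289 g 50.0
```

View pics/m8.png

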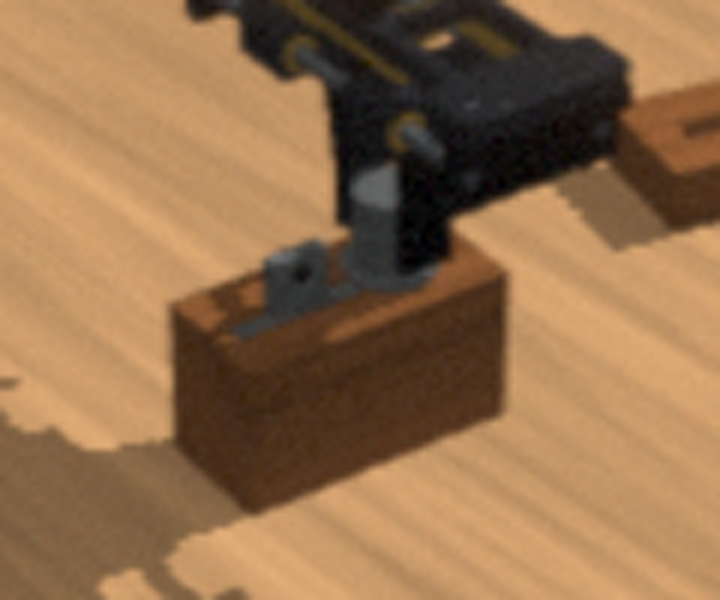

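The cap flange sits flush on the dock, at about (390,275) in the crop. The card's neck, at about (297,275), is clear of the fingers. The gripper is pressing with about 24 N.

```bash
python3 -c "
from bench import job
print(job.close_job())"
```

```text
the job is handed in; nothing more can be done
None
```

I've handed the job in: the keycard holder is home in the slot and released, and the cap is clicked on and flush on the dock, held down at about 24 N. This is from force readings and the last picture; the hand-in returned no verdict.

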